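Put the loose microscope eyepiece on its rest

TASK

A spare microscope eyepiece has been left lying on its side on the bench, where it can roll away. Pick it up without sending it rolling and lay it on its side, lengthwise, in the empty two-bar rest so that it lies cradled between both bars; set it down gently, do not drop it. Leave the other eyepiece, already lying in its own rest, where it is.

Things in the scene. Friction and masses are not known exactly. Their poses are not given: they have to be found in the camera images.
- eyepiece: the loose eyepiece, on its side on the bench (not the slimmer, longer metal torch). Black round body 40 mm in diameter, 50 mm long; on one end a bright tube 30 mm in diameter, 18 mm long. Origin on the round axis at mid-body, 20 mm above the bench at the start; x along the axis towards the tube (body -25 to 25, tube 25 to 43 mm); y, z turn as it rolls. About 120 g; rolls freely.
- rest: the empty rest, fixed: base 104 x 60 mm, end plates 8 mm thick, 30 mm high; between them two level black bars 10 mm in diameter, 92 mm long. Origin mid-underside, on the bench; x along the bars, z up. Bar centre lines at y = -14 and 14 mm, z = 25 mm (tops 30 mm). An eyepiece body lying in the groove touches both bars, its axis over y = 0, z = 45.7 mm; its tube may point either way.
- mate: a second, identical eyepiece already lying in a second, identical rest fixed elsewhere on the bench; origin and axes as for the loose one. To be left there.
There are look-alikes about, which are no part of the job. Leave any red or turquoise look-alike of the rest alone.

How it is judged:
At the end, for the whole second after the job is handed in: The loose eyepiece lies at rest between both bars of the empty rest: origin within 20 mm of the middle along the bars, 8 mm of the groove's centre line, 41 to 51 mm above the bench, axis within 10 degrees of the bars. The other eyepiece is within 15 mm of its start (x of eyepiece in the frame of rest between -0.02 and 0.02 m and y of eyepiece in the frame of rest between -0.008 and 0.008 m and z of eyepiece in the frame of rest between 0.041 and 0.051 m and angle between the x axis of eyepiece and the x axis of rest, either way round below 0.18 rad and linear speed of eyepiece below 0.02 m/s and distance of mate from where it was at the start of the episode below 0.015 m); the robot touches nothing.
It fails at once if the loose eyepiece is dropped or sent rolling: it moves faster than 0.6 m/s with no finger on it (linear speed of eyepiece above 0.6 m/s and contact force between the fingers and eyepiece below 0.05 N).
It fails at once if the other eyepiece is knocked: moved more than 15 mm (distance of mate from where it was at the start of the episode above 0.015 m).
It also fails if it takes over 32 s, if anything falls off the work surface, if the arm or the gripper's body presses on something with over 40 N, if the wrist force passes 120 N, or if a joint passes its speed limit or range.

ROBOT

A 7-joint arm with a two-finger parallel gripper is mounted at the origin on the work surface. World frame = base frame: x ahead of the robot, y to its left, z up, the work surface at z = 0. Lengths are in m, angles in rad, forces in N, time in s.
With the tool pointing down it reaches from about 0.425 to 1.025 m from the base axis. Payload 3.6 kg.
Tool frame: the origin (TCP) lies midway between the tips of the shut fingers; the grasp point (between the pads) lies 19 mm behind it; z points along the fingers, y is the line along which they close (so a half turn about z gives the same grasp; the last joint's range is limited). The gripper opens to 85 mm and grips with 20 to 120 N. Pads are 22 mm wide; open, the fingers measure 114 mm over their backs; the gripper's body (76 mm by 85 mm) begins 54 mm behind the grasp point. The pads swing forward as they close: fully open they stand 13 mm farther back than shut.
Start: joints at [1.21, 0.591, 0.048, 1.609, -0.033, 0.943, -0.034], TCP at [0.191, -0.699, 0.231] pointing down, gripper open.
Joint ranges: [-2.69, 2.69], [-0.47, 2.24], [-1.27, 1.36], [0.19, 2.51], [-1.53, 4.68], [0.08, 2.07], [-3.09, 3.09]. Speed limits (rad/s): [2.57, 2.57, 3.14, 3.14, 3.14, 3.14, 3.14].

INTERFACE

Orientations are given as a 3x3 rotation matrix whose columns are the frame's x, y, z axes.
In Python, from workcell import readout, viewer, sign_off gives the robot as it stands.
- The arm moves only by the tool step_arm, never from a script. Its argument "moves" is a list of rows, each a list of 7 numbers: the shift along the world's x, y, z scaled (see below), then the turn, a rotation vector about the world's x, y, z scaled (see below), then the opening, from 0 (shut) to 1 (fully open). In form: [[x, y, z, wx, wy, wz, grip], ...]. A call has 1 to 5 rows; each row shifts and turns the commanded pose from where the row before left it; what a row does not reach is not made up. The controller multiplies each number of a shift by 4 cm and each number of a turn by pi rad. A row lasts 1/10 s, in which the tool goes at most 50 mm and 8.59 degrees, less where a joint would pass 70% of its speed; a pose out of reach is approached as far as the arm can. A call with a number of a shift or a turn outside -1 to 1 is refused whole. A call with a gripper value outside its range is refused whole. The fingers move at their own pace and stop on an object; "force" is the grip in N (left out, the last holds). Time passes only in rows, so rows that do not move let the fingers close. It gives the time, the measured TCP pose, the force, the opening and the grip force at its end, in the units of the state.
- readout.get_state(): the state, without advancing time (a new reading comes with each control period).
- viewer.camera(name): name is "scene" or "top" or "wrist"; returns the picture (384x512x3 uint8, red, green, blue); there is no depth.
- viewer.camera_info(name): a dict with "K" (3x3 intrinsics, pixels), "D" ([k1, k2, p1, p2, k3] as OpenCV has them; the pictures are not rectified), "R" (3x3) and "t" (3): a world point X has camera coordinates R X + t. Camera axes: x right, y down, z forward; pixel columns grow to the right and rows downward; lengths in m; the calibration is good to about 2 mm. A picture is of the moment at which its call begins: read the wrist's pose just before it. camera_info takes no time and is no camera call; for the wrist camera it gives the pose at the moment of the call.
- sign_off(): hands the job in; it is judged then, once.
The state is a dict: "time": time; "joint_positions": joint angles; "joint_velocities": joint speeds; "joint_efforts": joint torques, N m; "ee_pos": TCP position; "tcp_rot": TCP orientation; "ft_force": force on the tool from outside, world axes, zero at the start; "moment": the same for the moment, N m; "grip_width": finger opening in m; "grasp_force": force on a finger pad.
Only numpy, scipy, OpenCV 4.12 (cv2) and the standard library are available. Lean on these libraries where they do the work, as an engineer would, in place of code of your own. Each camera call takes 0.05 s, during which the arm holds its last target. There are 200 camera calls.

## Working session

There is one attempt and no reset: what is moved stays moved. The work goes in short steps, Python scripts to look and compute and a tool call to move; the robot and the scene stay as the last step left them, time stands still between calls to the robot, and variables do not carry over. Pictures are saved under pics/ and viewed, at most 10 in all, crops included, and the job is handed in when it is done.

Besides the shell and the picture viewer there is one more tool, called after "Request:" as name([rows], argument=value, ...), one row to a line, values as JSON. step_arm: Moves the arm, as the interface text tells. Its arguments: {"type":"object","properties":{"moves":{"type":"array","items":{"type":"array","items":{"type":"number"}}},"force":{"type":"number"}},"required":["moves"]}

```bash
mkdir -p pics; cat > h.py <<'E'
import numpy as np, cv2
from workcell import readout, viewer, sign_off
def snap(n,f,crop=None,s=1):
    im=viewer.camera(n)[:,:,::-1].copy()
    cv2.imwrite('pics/raw_'+f,im)
    if crop: a,b,c,d=crop; im=im[b:d,a:c]
    cv2.imwrite('pics/'+f,cv2.resize(im,None,fx=s,fy=s,interpolation=cv2.INTER_CUBIC)); return im
def w(ci,px,z):
    px=np.array(px,float).reshape(-1,1,2)
    K,D,R,t=[np.array(ci[k],float) for k in('K','D','R','t')]
    n=cv2.undistortPoints(px,K,D).reshape(-1,2)
    o=-R.T@t; out=[]
    for p in n:
        d=R.T@np.array([p[0],p[1],1]); out.append(o+d*(z-o[2])/d[2])
    return np.array(out)
E
python3 - <<'E'
from h import *
a=snap('top','top.png',s=1.5); b=snap('scene','scene.png',s=1.5)
s=readout.get_state();print(s['time'],s['ee_pos'],s['tcp_rot'],s['grip_width'])
for n in('top','scene','wrist'):
  c=viewer.camera_info(n);print(n,-np.array(c['R']).T@np.array(c['t']))
E
```

```text
0.1 [ 0.19090092 -0.69864397  0.23023809] [[ 9.64611904e-01  2.63672969e-01 -6.63824050e-04]
 [ 2.63673770e-01 -9.64610018e-01  1.91221062e-03]
 [-1.36133077e-04 -2.01957411e-03 -9.99997951e-01]] 0.08564405460182403
top [0.24604011 0.03685441 1.21696247]
scene [ 1.09519434 -0.59679446  0.80969792]
wrist [ 0.25929339 -0.68004426  0.37290814]
```

View pics/top.png

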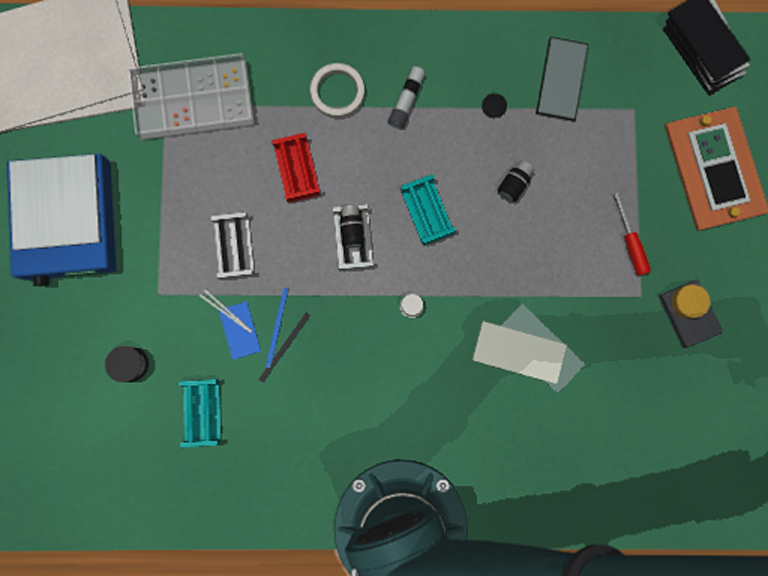

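View pics/scene.png

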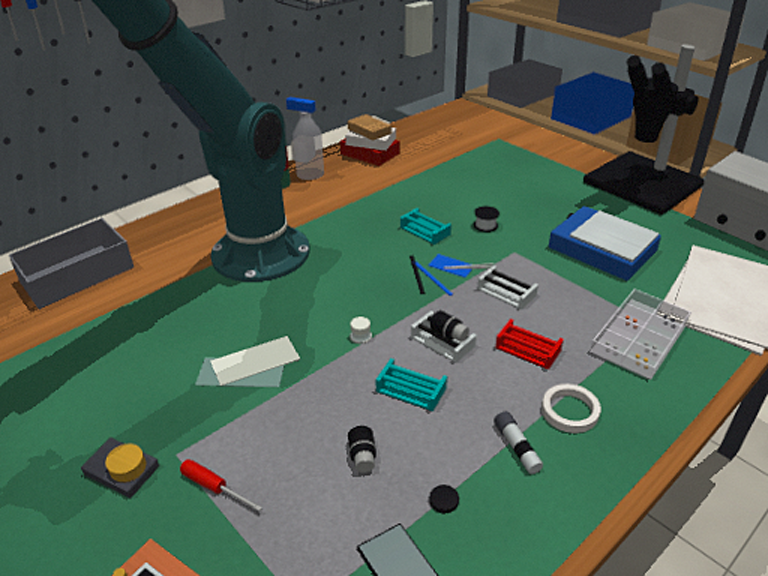

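The top view (1.5x pixels) shows these candidates:
- Black body with a bright tube, lying loose on the mat at (515,182). This matches the loose eyepiece.
- Eyepiece in a white rest at (352,230), which is the mate.
- Long slim torch at (406,97).
- Black caps at (494,105) and (127,364).

For rests, the white one with black bars at (233,245) is empty. The red one at (296,167) and the turquoise ones at (428,210) and (201,412) are look-alikes. I choose (515,182) and (233,245), and will check both in one close crop.

```bash
python3 - <<'E'
from h import *
im=cv2.imread('pics/raw_top.png')
f=lambda a,b:cv2.resize(im[b:b+50,a:a+50],None,fx=8,fy=8,interpolation=cv2.INTER_CUBIC)
cv2.imwrite('pics/crop.png',np.hstack([f(320,97),f(131,138)]))
E
```

```text
(no output)
```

View pics/crop.png

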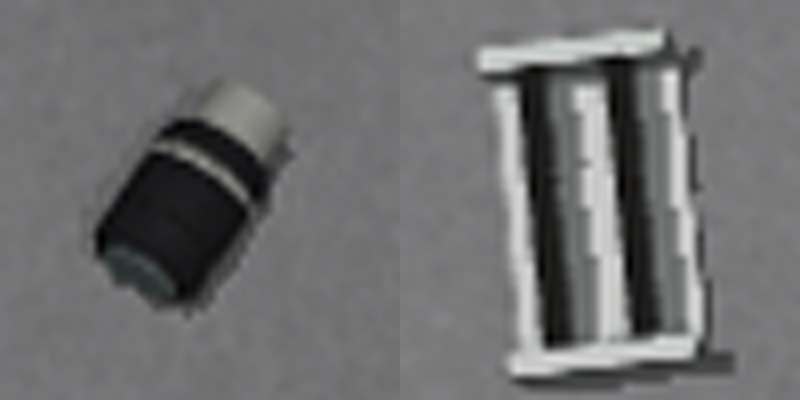

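```bash
python3 - <<'E'
from h import *
c=viewer.camera_info('top')
P=lambda l,o:[(x/8+o[0]-.5,y/8+o[1]-.5) for x,y in l]
e=w(c,P([(143,268),(183,212),(223,155),(257,100)],(320,97)),.02);print(e,np.linalg.norm(e[2]-e[0]),np.linalg.norm(e[3]-e[0]))
d=e[3]-e[0];print('ang',np.degrees(np.arctan2(d[1],d[0])))
r=w(c,P([(171,50),(203,357)],(131,138)),.03);print(r,np.linalg.norm(r[1]-r[0]),r.mean(0))
d=r[0]-r[1];print('ang',np.degrees(np.arctan2(d[1],d[0])))
s=readout.get_state();R=s['tcp_rot'];print('tool y ang',np.degrees(np.arctan2(R[1][1],R[0][1])),np.linalg.norm(e[1][:2]),np.linalg.norm(r.mean(0)[:2]))
m=w(c,[(352/1.5,230/1.5)],.05);print('mate',m)
E
```

```text
[[ 0.56350923 -0.18369018  0.02      ]
 [ 0.58234158 -0.19710093  0.02      ]
 [ 0.60157483 -0.21056241  0.02      ]
 [ 0.6201867  -0.22208138  0.02      ]] 0.04659514290512254 0.06845597713464621
ang -34.11224027521968
[[0.52141002 0.29610152 0.03      ]
 [0.42199973 0.28317599 0.03      ]] 0.10024706336171853 [0.47170487 0.28963875 0.03      ]
ang 7.4081563215679465
tool y ang -74.71185272648606 0.6147930502022501 0.5535305734265134
mate [[0.4935402  0.08294393 0.05      ]]
```

The crop confirms both choices: the loose body with its bright tube at upper right, and an empty white rest with two black bars. The sizes agree with those given. Next I move above the eyepiece.

Request:
step_arm([
  [0.65,0.84,0,0,0,-0.0183,1],
  [0.65,0.84,0,0,0,-0.0183,1],
  [0.65,0.84,0,0,0,-0.0183,1],
  [0.65,0.84,0,0,0,-0.0183,1],
  [0.65,0.84,0,0,0,-0.0183,1],
])

```text
time: 0.6
ee_pos: [0.3218, -0.5296, 0.2309]
tcp_rot: [[1.0, -0.023, -0.0], [-0.023, -1.0, 0.001], [-0.0, -0.001, -1.0]]
ft_force: [1.1, 0.3, 0.6]
grip_width: 0.0854
grasp_force: 0.0
```

Request:
step_arm([
  [0.65,0.84,0,0,0,-0.0183,1],
  [0.65,0.84,0,0,0,-0.0183,1],
  [0.65,0.84,0,0,0,-0.0183,1],
  [0.65,0.84,0,0,0,-0.0183,1],
  [0.65,0.84,0,0,0,-0.0183,1],
])

```text
time: 1.1
ee_pos: [0.4517, -0.3617, 0.231]
tcp_rot: [[0.952, -0.305, -0.001], [-0.305, -0.952, 0.0], [-0.001, -0.0, -1.0]]
ft_force: [1.1, 0.0, 0.2]
grip_width: 0.0852
grasp_force: 0.0
```

Request:
step_arm([
  [0.65,0.84,0,0,0,-0.0183,1],
  [0.65,0.84,0,0,0,-0.0183,1],
  [0.65,0.84,0,0,0,-0.0183,1],
  [0.65,0.84,0,0,0,-0.0183,1],
  [0.65,0.84,0,0,0,-0.0183,1],
])

```text
time: 1.6
ee_pos: [0.5817, -0.1937, 0.231]
tcp_rot: [[0.827, -0.563, -0.001], [-0.563, -0.827, 0.0], [-0.001, 0.0, -1.0]]
ft_force: [0.3, 0.6, -0.5]
grip_width: 0.0853
grasp_force: 0.0
```

Request:
step_arm([
  [0,0,0,0,0,0,1],
  [0,0,0,0,0,0,1],
])

```text
time: 1.8
ee_pos: [0.5816, -0.1936, 0.2307]
tcp_rot: [[0.83, -0.558, -0.001], [-0.558, -0.83, 0.0], [-0.001, 0.0, -1.0]]
ft_force: [-0.0, -1.0, -0.4]
grip_width: 0.0855
grasp_force: 0.0
```

```bash
python3 - <<'E'
from h import *
s=readout.get_state();c=viewer.camera_info('wrist');snap('wrist','w1.png',s=1.5);np.save('w1.npy',c,allow_pickle=True)
R=s['tcp_rot'];print(s['time'],s['ee_pos'],R,np.degrees(np.arctan2(R[1][1],R[0][1])))
print(s['joint_positions'])
E
```

```text
1.8 [ 0.58156352 -0.19357703  0.23069366] [[ 8.30093331e-01 -5.57623291e-01 -1.15223685e-03]
 [-5.57623266e-01 -8.30094064e-01  3.73210072e-04]
 [-1.16457559e-03  3.32714881e-04 -9.99999267e-01]] -123.89159345844244
[ 0.093049    0.45775021  0.21408024  1.8768225  -0.1286364   0.8214647
 -1.78866177]
```

View pics/w1.png

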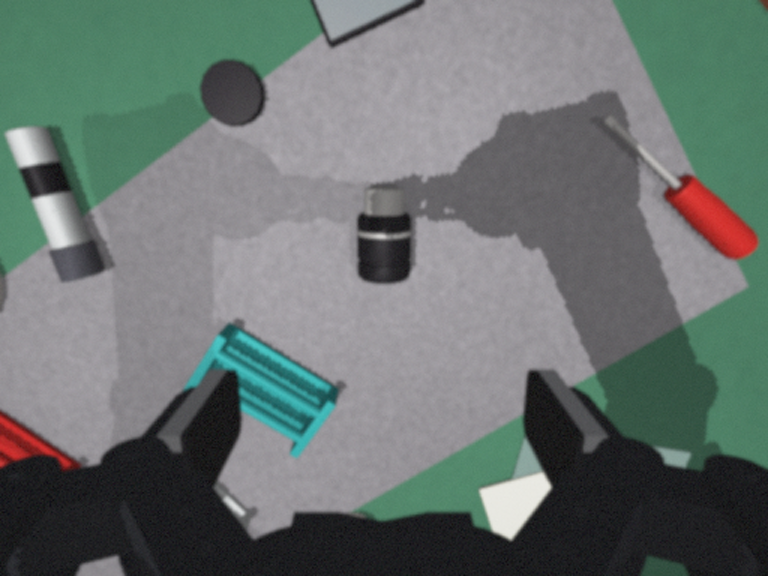

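```bash
python3 - <<'E'
from h import *
from scipy.optimize import least_squares
c=np.load('w1.npy',allow_pickle=True).item()
K,D,R,t=[np.array(c[k],float) for k in('K','D','R','t')]
q=np.linspace(0,2*np.pi,120)
def pr(p,x,r):
    a=np.array([np.cos(p[2]),np.sin(p[2]),0]);n=np.array([-a[1],a[0],0])
    X=np.array([p[0],p[1],.02])+x*a+r*(np.cos(q)[:,None]*n+np.sin(q)[:,None]*[0,0,1])
    return cv2.projectPoints(X,cv2.Rodrigues(R)[0],t,K,D)[0].reshape(-1,2)*1.5+.25
def f(p):
    b0,b1,t1=pr(p,-.025,.02),pr(p,.025,.02),pr(p,.043,.015)
    B=np.vstack([b0,b1])
    return np.array([t1[:,1].min()-185,b1[:,1].min()-211,B[:,1].max()-282,b1[:,0].min()-358,b1[:,0].max()-411,b0[:,0].min()-357,b0[:,0].max()-410, t1[:,0].mean()-385])
o=least_squares(f,[.582,-.197,-.595]);p=o.x
print(p[:2],np.degrees(p[2]),f(p).round(1)); s=readout.get_state(); print('tcp delta/0.04',(p[:2]-s['ee_pos'][:2])/.04)
E
```

```text
[ 0.58478105 -0.19708254] -34.688149181000895 [ 0.  -2.6  2.5 -0.8  0.9  0.2 -0.2 -0.2]
tcp delta/0.04 [ 0.10713591 -0.03937748]
```

Request:
step_arm([
  [0.08,-0.06,-0.9,0,0,-0.0044,1],
  [0,0,-0.95,0,0,0,1],
  [0,0,-0.95,0,0,0,1],
  [0,0,-0.95,0,0,0,1],
  [0,0,-0.9,0,0,0,1],
])

```text
time: 2.35
ee_pos: [0.5827, -0.2003, 0.044]
tcp_rot: [[0.818, -0.575, -0.001], [-0.575, -0.818, -0.001], [0.0, 0.001, -1.0]]
ft_force: [0.8, -0.2, -0.2]
grip_width: 0.0854
grasp_force: 0.0
```

Request:
step_arm([
  [0,0,-0.5,0,0,0,1],
  [0,0,-0.35,0,0,0,1],
  [0,0,-0.2,0,0,0,1],
  [0,0,0,0,0,0,1],
])

```text
time: 2.75
ee_pos: [0.5837, -0.1987, 0.0029]
tcp_rot: [[0.819, -0.573, -0.001], [-0.573, -0.819, -0.0], [-0.001, 0.001, -1.0]]
ft_force: [-0.5, 0.5, 0.1]
grip_width: 0.0853
grasp_force: 0.0
```

Request:
step_arm([
  [0,0,0,0,0,0,0.8],
  [0,0,0,0,0,0,0.65],
  [0,0,0,0,0,0,0.58],
  [0,0,0,0,0,0,0.54],
  [0,0,0,0,0,0,0.5],
], force=40)

```text
time: 3.25
ee_pos: [0.5846, -0.1977, 0.0037]
tcp_rot: [[0.82, -0.572, 0.001], [-0.572, -0.82, -0.0], [0.001, -0.0, -1.0]]
ft_force: [-0.2, 0.3, -0.3]
grip_width: 0.0429
grasp_force: 0.0
```

Request:
step_arm([
  [0,0,0,0,0,0,0.46],
  [0,0,0,0,0,0,0.4],
  [0,0,0,0,0,0,0.3],
  [0,0,0,0,0,0,0.2],
  [0,0,0,0,0,0,0.2],
])

```text
time: 3.75
ee_pos: [0.5846, -0.1977, 0.0038]
tcp_rot: [[0.82, -0.572, 0.0], [-0.572, -0.82, 0.0], [0.0, -0.0, -1.0]]
ft_force: [-1.1, -0.0, 6.1]
grip_width: 0.039
grasp_force: 39.7
```

Request:
step_arm([
  [0,0,0.15,0,0,0,0.2],
  [0,0,0.4,0,0,0,0.2],
  [0,0,0.7,0,0,0,0.2],
  [0,0,0.8,0,0,0,0.2],
  [0,0,0.8,0,0,0,0.2],
])

```text
time: 4.25
ee_pos: [0.5839, -0.1978, 0.119]
tcp_rot: [[0.82, -0.573, -0.0], [-0.573, -0.82, -0.0], [-0.0, 0.0, -1.0]]
ft_force: [0.7, -0.1, -1.0]
grip_width: 0.0388
grasp_force: 40.4
```

Request:
step_arm([
  [0,0,0.8,0,0,0,0.2],
  [0,0,0.5,0,0,0,0.2],
  [0,0,0,0,0,0,0.2],
])

```text
time: 4.55
ee_pos: [0.5864, -0.1987, 0.1733]
tcp_rot: [[0.82, -0.573, 0.007], [-0.573, -0.82, -0.002], [0.007, -0.002, -1.0]]
ft_force: [0.4, 0.5, -1.1]
grip_width: 0.0391
grasp_force: 40.4
```

```bash
python3 - <<'E'
from h import *
s=readout.get_state();c=viewer.camera_info('wrist');snap('wrist','w2.png',s=1.5);np.save('w2.npy',c,allow_pickle=True)
print(s['time'],s['ee_pos'],s['grip_width'],s['grasp_force'])
T=np.array([.4717,.2896]);print((T-s['ee_pos'][:2])/.04)
E
```

```text
4.55 [ 0.58637637 -0.19870089  0.17334478] 0.03908007771298792 40.40949046611786
[-2.86690925 12.20752223]
```

View pics/w2.png

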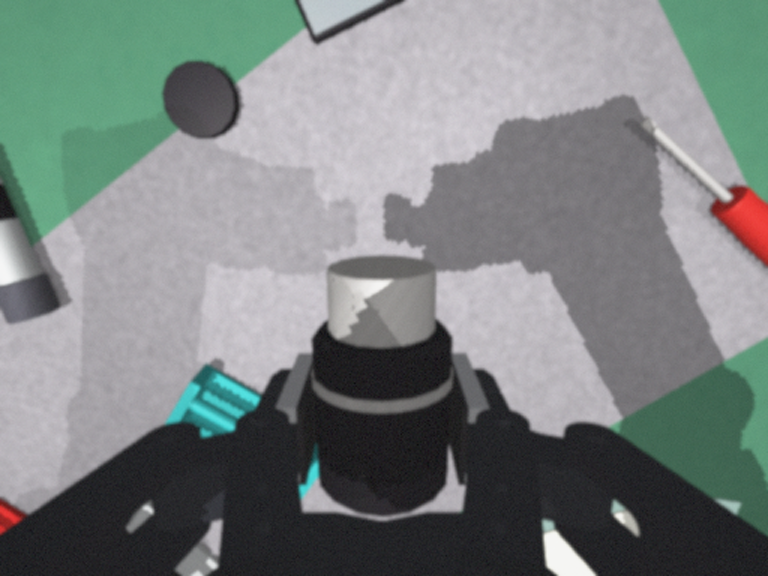

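The eyepiece is held level between the pads, with its tube pointing up at (382,300). Next I move to a spot behind the empty rest so the wrist camera can see it.

Request:
step_arm([
  [-0.2,0.4,0,0,0,0.0168,0.2],
  [-0.36,0.85,0,0,0,0.0168,0.2],
  [-0.36,0.85,0,0,0,0.0168,0.2],
  [-0.36,0.85,0,0,0,0.0168,0.2],
  [-0.36,0.85,0,0,0,0.0168,0.2],
])

```text
time: 5.1
ee_pos: [0.5155, -0.0432, 0.1677]
tcp_rot: [[0.943, -0.334, -0.005], [-0.334, -0.943, 0.001], [-0.005, 0.001, -1.0]]
ft_force: [0.5, -1.1, -1.0]
grip_width: 0.0388
grasp_force: 40.4
```

Request:
step_arm([
  [-0.36,0.85,0,0,0,0.0168,0.2],
  [-0.36,0.85,0,0,0,0.0168,0.2],
  [-0.36,0.85,0,0,0,0.0168,0.2],
  [-0.36,0.85,0,0,0,0.0168,0.2],
  [-0.36,0.85,0,0,0,0.0168,0.2],
])

```text
time: 5.6
ee_pos: [0.4433, 0.1257, 0.168]
tcp_rot: [[0.997, -0.076, -0.004], [-0.076, -0.997, -0.001], [-0.004, 0.001, -1.0]]
ft_force: [0.8, -0.3, -1.3]
grip_width: 0.0389
grasp_force: 40.3
```

Request:
step_arm([
  [-0.36,0.85,0,0,0,0.0168,0.2],
  [-0.36,0.85,0,0,0,0.0168,0.2],
  [-0.36,0.85,0,0,0,0.0168,0.2],
  [-0.36,0.85,0,0,0,0.0168,0.2],
  [-0.2,0.45,0,0,0,0,0.2],
])

```text
time: 6.1
ee_pos: [0.3771, 0.281, 0.168]
tcp_rot: [[0.99, 0.138, -0.004], [0.138, -0.99, -0.001], [-0.004, 0.0, -1.0]]
ft_force: [0.5, -0.8, -0.2]
grip_width: 0.0385
grasp_force: 40.4
```

Request:
step_arm([
  [0,0,0,0,0,0,0.2],
  [0,0,0,0,0,0,0.2],
])

```text
time: 6.3
ee_pos: [0.3792, 0.2775, 0.1682]
tcp_rot: [[0.991, 0.132, -0.003], [0.132, -0.991, -0.002], [-0.003, 0.002, -1.0]]
ft_force: [0.5, 0.0, -0.9]
grip_width: 0.0386
grasp_force: 40.4
```

```bash
python3 - <<'E'
from h import *
s=readout.get_state();c=viewer.camera_info('wrist');snap('wrist','w3.png',s=1.5);np.save('w3.npy',c,allow_pickle=True)
R=s['tcp_rot'];print(s['time'],s['ee_pos'],np.degrees(np.arctan2(R[1][0],R[0][0])),s['grip_width'],s['grasp_force'])
E
```

```text
6.3 [0.37918821 0.2775152  0.16822293] 7.599485519848296 0.03863051975827937 40.44778525829315
```

View pics/w3.png

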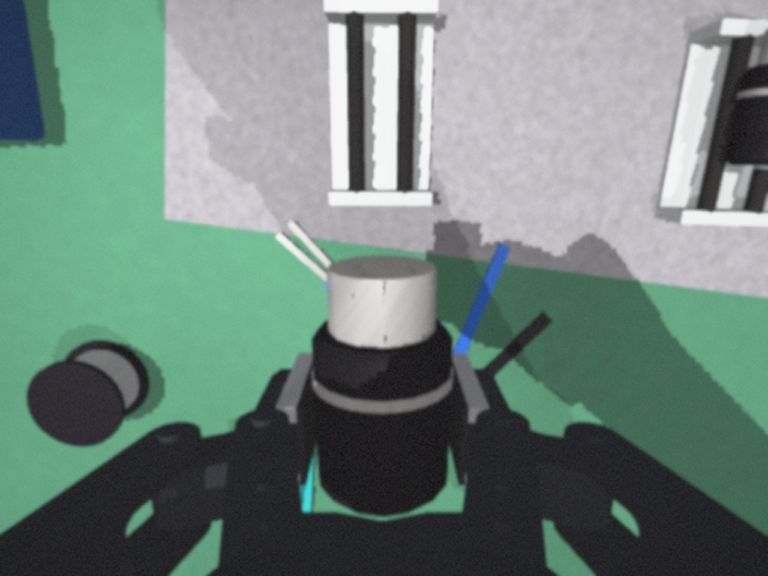

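```bash
python3 - <<'E'
from h import *
from scipy.optimize import least_squares
c=np.load('w3.npy',allow_pickle=True).item()
g=lambda l:[((x-.25)/1.5,(y-.25)/1.5) for x,y in l]
b=w(c,g([(357.5,188),(405.5,188),(355,16),(404,16)]),.025)
n,f=(b[0]+b[1])/2,(b[2]+b[3])/2
d=f-n;print('gap',np.linalg.norm(b[0]-b[1]),np.linalg.norm(b[2]-b[3]),'ang',np.degrees(np.arctan2(d[1],d[0])))
e=w(c,g([(381,191),(380,13)]),.03);print('inner len',np.linalg.norm(e[1]-e[0]),'mid',e.mean(0),'bars mid',(n+f)/2)
K,D,R,t=[np.array(c[k],float) for k in('K','D','R','t')]
q=np.linspace(0,2*np.pi,120); z0=.184
def pr(p,x,r):
    a=np.array([np.cos(p[2])*np.cos(p[3]),np.sin(p[2])*np.cos(p[3]),np.sin(p[3])]);m=np.array([-np.sin(p[2]),np.cos(p[2]),0]);u=np.cross(a,m)
    X=np.array([p[0],p[1],p[4]])+x*a+r*(np.cos(q)[:,None]*m+np.sin(q)[:,None]*u)
    return cv2.projectPoints(X,cv2.Rodrigues(R)[0],t,K,D)[0].reshape(-1,2)*1.5+.25
def F(p):
    b0,b1,t0,t1=pr(p,-.025,.02),pr(p,.025,.02),pr(p,.025,.015),pr(p,.043,.015)
    return np.array([t1[:,1].min()-257,t1[:,0].min()-327,t1[:,0].max()-437,b1[:,0].min()-312,b1[:,0].max()-452,b0[:,1].max()-513, b0[:,0].mean()-382])
s=readout.get_state();o=least_squares(F,[*s['ee_pos'][:2],np.radians(7.6),0,z0]);p=o.x
print('eyep',p[:2],p[4],np.degrees(p[2:4]),F(p).round(1)); print('minus tcp',p[[0,1,4]]-s['ee_pos'])
E
```

```text
gap 0.028053856893120174 0.026056459083704988 ang 8.269021265519829
inner len 0.091102661613248 mid [0.47352407 0.29070943 0.03      ] bars mid [0.47409903 0.29077312 0.025     ]
eyep [0.37516654 0.27705827] 0.1766404311676295 [ 7.76998726 10.13377208] [-0.1 -0.3  0.2  0.4 -0.2  0.1 -0.1]
minus tcp [-0.00476112  0.00034163  0.00824407]
```

```bash
python3 - <<'E'
from h import *
from scipy.optimize import least_squares
c=np.load('w3.npy',allow_pickle=True).item()
K,D,R,t=[np.array(c[k],float) for k in('K','D','R','t')]
q=np.linspace(0,2*np.pi,120)
def pr(p,x,r):
    a=np.array([np.cos(p[2])*np.cos(p[3]),np.sin(p[2])*np.cos(p[3]),np.sin(p[3])]);m=np.array([-np.sin(p[2]),np.cos(p[2]),0]);u=np.cross(a,m)
    X=np.array([p[0],p[1],p[4]])+x*a+r*(np.cos(q)[:,None]*m+np.sin(q)[:,None]*u)
    return cv2.projectPoints(X,cv2.Rodrigues(R)[0],t,K,D)[0].reshape(-1,2)*1.5+.25
def F(p):
    b0,b1,t0,t1=pr(p,-.025,.02),pr(p,.025,.02),pr(p,.025,.015),pr(p,.043,.015)
    return np.array([t1[:,1].min()-257,t1[:,1].max()-279,t0[:,1].max()-347,t1[:,0].min()-327,t1[:,0].max()-437,b1[:,0].min()-312,b1[:,0].max()-452,b0[:,0].mean()-382])
s=readout.get_state();o=least_squares(F,[*s['ee_pos'][:2],np.radians(7.6),0,.184]);p=o.x
print('eyep',p[:2],p[4],np.degrees(p[2:4]),F(p).round(1)); print('minus tcp',p[[0,1,4]]-s['ee_pos'])
im=cv2.resize(cv2.imread('pics/raw_w3.png'),None,fx=2.5,fy=2.5,interpolation=cv2.INTER_CUBIC)[400:900,450:850]
cv2.imwrite('pics/c3.png',np.clip(im.astype(float)*1.6+10,0,255).astype(np.uint8))
print(s['time'])
E
```

```text
eyep [0.3768837  0.27730024] 0.18235878566012714 [ 7.74010138 -1.66212601] [-0.1 -0.1  0.2  0.6 -0.7 -0.3  0.5 -0.1]
minus tcp [-0.00304396  0.0005836   0.01396243]
6.35
```

View pics/c3.png

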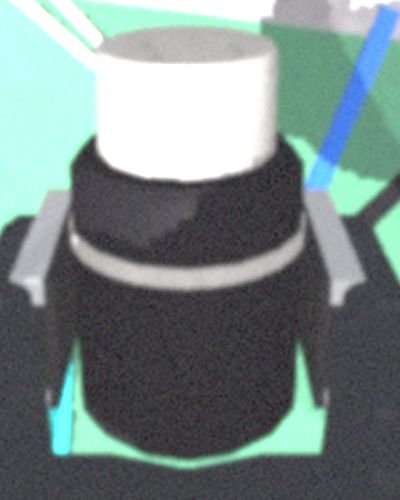

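The crop shows the eyepiece level in the pads, with its axis along the tool x direction. The rest's bars came out 26–28 mm apart with their middle at about (0.473,0.290), which agrees with the top camera. Now I move over it and lower.

Request:
step_arm([
  [0.4,0.053,0,0,0,0.001,0.2],
  [0.6,0.077,0,0,0,0.001,0.2],
  [0.6,0.077,0,0,0,0,0.2],
  [0.5,0.066,0,0,0,0,0.2],
  [0.32,0.04,0,0,0,0,0.2],
])

```text
time: 6.85
ee_pos: [0.4816, 0.2894, 0.1693]
tcp_rot: [[0.991, 0.132, 0.002], [0.132, -0.991, 0.0], [0.002, 0.0, -1.0]]
ft_force: [0.0, -0.5, -1.5]
grip_width: 0.039
grasp_force: 40.5
```

Request:
step_arm([
  [0,0,-0.4,0,0,0,0.2],
  [0,0,-0.7,0,0,0,0.2],
  [0,0,-0.7,0,0,0,0.2],
  [0,0,-0.6,0,0,0,0.2],
  [0,0,-0.3,0,0,0,0.2],
])

```text
time: 7.35
ee_pos: [0.4776, 0.2891, 0.0592]
tcp_rot: [[0.991, 0.134, -0.003], [0.134, -0.991, -0.002], [-0.003, 0.002, -1.0]]
ft_force: [-0.7, -1.1, -1.2]
grip_width: 0.0388
grasp_force: 40.5
```

Request:
step_arm([
  [0,0,0,0,0,0,0.2],
  [0,0,0,0,0,0,0.2],
])

```text
time: 7.55
ee_pos: [0.4787, 0.2906, 0.0617]
tcp_rot: [[0.991, 0.135, 0.001], [0.135, -0.991, 0.0], [0.001, -0.0, -1.0]]
ft_force: [1.0, 0.4, -0.8]
grip_width: 0.0388
grasp_force: 40.5
```

Request:
step_arm([
  [0,0,-0.2,0,0,0,0.2],
  [0,0,-0.2,0,0,0,0.2],
  [0,0,-0.1,0,0,0,0.2],
  [0,0,-0.06,0,0,0,0.2],
  [0,0,0,0,0,0,0.2],
])

```text
time: 8.05
ee_pos: [0.4777, 0.2907, 0.0386]
tcp_rot: [[0.991, 0.136, -0.001], [0.136, -0.991, -0.0], [-0.001, 0.0, -1.0]]
ft_force: [0.4, -0.0, -1.8]
grip_width: 0.0388
grasp_force: 40.5
```

Request:
step_arm([
  [0,0,-0.04,0,0,0,0.2],
  [0,0,-0.03,0,0,0,0.2],
  [0,0,-0.03,0,0,0,0.2],
  [0,0,0,0,0,0,0.2],
])

```text
time: 8.45
ee_pos: [0.4779, 0.2907, 0.0348]
tcp_rot: [[0.991, 0.135, -0.0], [0.135, -0.991, -0.0], [-0.0, 0.0, -1.0]]
ft_force: [-0.1, -0.3, -0.7]
grip_width: 0.0385
grasp_force: 40.5
```

Request:
step_arm([
  [0,0,-0.025,0,0,0,0.2],
  [0,0,-0.025,0,0,0,0.2],
  [0,0,0,0,0,0,0.2],
])

```text
time: 8.75
ee_pos: [0.4779, 0.2907, 0.0328]
tcp_rot: [[0.991, 0.135, -0.0], [0.135, -0.991, -0.0], [-0.0, 0.0, -1.0]]
ft_force: [-0.1, 0.2, -2.2]
grip_width: 0.039
grasp_force: 40.5
```

Request:
step_arm([
  [0,0,-0.025,0,0,0,0.2],
  [0,0,0,0,0,0,0.2],
])

```text
time: 8.95
ee_pos: [0.4779, 0.2908, 0.0318]
tcp_rot: [[0.991, 0.135, -0.0], [0.135, -0.991, -0.0], [-0.0, 0.0, -1.0]]
ft_force: [-0.4, 0.6, -0.8]
grip_width: 0.0386
grasp_force: 40.5
```

Request:
step_arm([
  [0,0,-0.025,0,0,0,0.2],
  [0,0,0,0,0,0,0.2],
])

```text
time: 9.15
ee_pos: [0.4779, 0.2907, 0.0308]
tcp_rot: [[0.991, 0.135, -0.0], [0.135, -0.991, -0.0], [-0.0, 0.0, -1.0]]
ft_force: [0.0, -0.2, -1.3]
grip_width: 0.0387
grasp_force: 40.5
```

Request:
step_arm([
  [0,0,-0.025,0,0,0,0.2],
  [0,0,0,0,0,0,0.2],
])

```text
time: 9.35
ee_pos: [0.478, 0.2909, 0.0299]
tcp_rot: [[0.991, 0.135, 0.0], [0.135, -0.991, 0.0], [0.0, -0.0, -1.0]]
ft_force: [-1.0, 0.5, 0.1]
grip_width: 0.039
grasp_force: 40.7
```

Request:
step_arm([
  [0,0,-0.02,0,0,0,0.2],
  [0,0,0,0,0,0,0.2],
])

```text
time: 9.55
ee_pos: [0.4781, 0.2911, 0.0296]
tcp_rot: [[0.991, 0.135, 0.0], [0.135, -0.991, 0.0], [0.0, -0.0, -1.0]]
ft_force: [-1.0, 0.1, 3.2]
grip_width: 0.0389
grasp_force: 41.1
```

Request:
step_arm([
  [0,0,0,0,0,0,0.2],
])

```text
time: 9.65
ee_pos: [0.4781, 0.2911, 0.0296]
tcp_rot: [[0.991, 0.135, 0.0], [0.135, -0.991, 0.001], [0.0, -0.001, -1.0]]
ft_force: [-0.4, 0.6, 6.0]
grip_width: 0.0386
grasp_force: 41.1
```

Contact has been made: 3–6 N upward, at the expected height. I'll check with the scene camera before releasing.

```bash
python3 - <<'E'
from h import *
snap('scene','s2.png',(270,150,400,240),6)
E
```

```text
(no output)
```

View pics/s2.png

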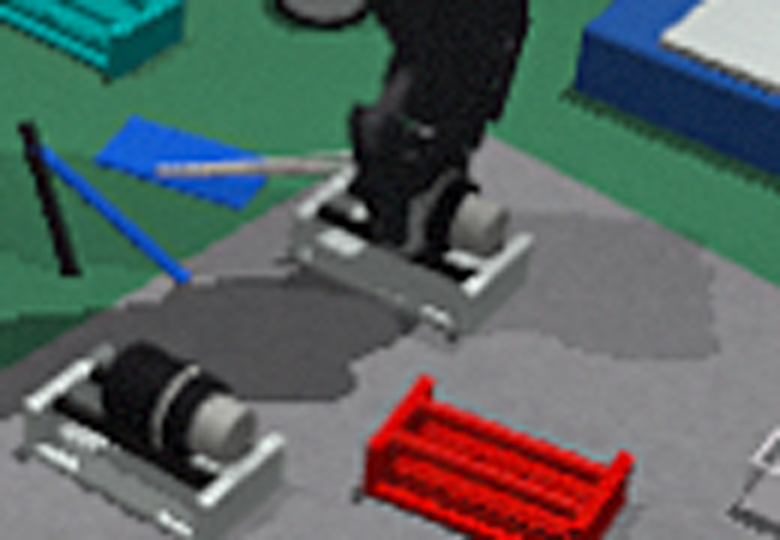

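The eyepiece sits in the rest between its end plates, tube at (480,222) in the crop, much like the mate in its own rest. Now I release slowly and lift.

Request:
step_arm([
  [0,0,0,0,0,0,0.45],
  [0,0,0,0,0,0,0.48],
  [0,0,0,0,0,0,0.52],
  [0,0,0,0,0,0,0.56],
  [0,0,0,0,0,0,0.65],
], force=20)

```text
time: 10.2
ee_pos: [0.4779, 0.2906, 0.0289]
tcp_rot: [[0.991, 0.135, -0.0], [0.135, -0.991, -0.0], [-0.0, 0.0, -1.0]]
ft_force: [-0.7, 0.7, 1.2]
grip_width: 0.0555
grasp_force: 0.0
```

Request:
step_arm([
  [0,0,0,0,0,0,0.8],
  [0,0,0,0,0,0,1],
  [0,0,0,0,0,0,1],
  [0,0,0,0,0,0,1],
])

```text
time: 10.6
ee_pos: [0.478, 0.2908, 0.0291]
tcp_rot: [[0.991, 0.135, -0.0], [0.135, -0.991, 0.0], [-0.0, -0.0, -1.0]]
ft_force: [0.5, 0.0, -0.1]
grip_width: 0.0854
grasp_force: 0.0
```

Request:
step_arm([
  [0,0,0.15,0,0,0,1],
  [0,0,0.4,0,0,0,1],
  [0,0,0.7,0,0,0,1],
  [0,0,0.9,0,0,0,1],
  [0,0,0.9,0,0,0,1],
])

```text
time: 11.1
ee_pos: [0.4775, 0.2905, 0.1525]
tcp_rot: [[0.991, 0.135, -0.001], [0.135, -0.991, -0.0], [-0.001, 0.0, -1.0]]
ft_force: [1.0, 0.4, -0.6]
grip_width: 0.0851
grasp_force: 0.0
```

Request:
step_arm([
  [0,0,0.8,0,0,0,1],
  [-0.8,-0.1,0.4,0,0,0,1],
  [-0.8,-0.1,0,0,0,0,1],
  [0,0,0,0,0,0,1],
  [0,0,0,0,0,0,1],
])

```text
time: 11.6
ee_pos: [0.4134, 0.2827, 0.1997]
tcp_rot: [[0.991, 0.136, 0.001], [0.136, -0.991, 0.0], [0.001, -0.0, -1.0]]
ft_force: [0.5, -0.2, 1.6]
grip_width: 0.0853
grasp_force: 0.0
```

```bash
python3 - <<'E'
from h import *
s=readout.get_state();c=viewer.camera_info('wrist');snap('wrist','w4.png',s=1.5)
np.save('w4.npy',c,allow_pickle=True);print(s['time'],s['ee_pos'])
E
```

```text
11.6 [0.41341197 0.28272895 0.19966192]
```

View pics/w4.png

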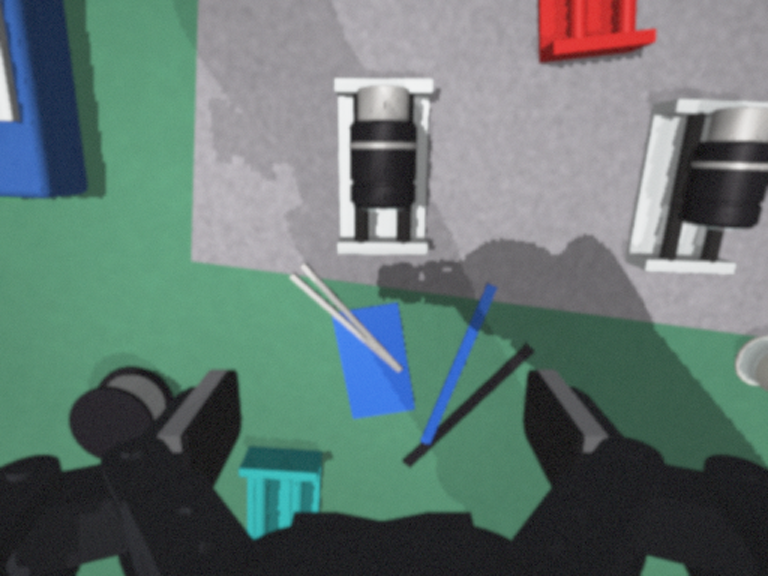

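The eyepiece lies between both bars at (383,163), aligned with them and near the middle of the rest. The mate at (728,165) is undisturbed.

```bash
python3 -c "
from workcell import sign_off
print(sign_off())"
```

```text
the job is handed in; nothing more can be done
None
```

I picked up the loose eyepiece, laid it in the empty two-bar rest, and handed the job in at about 12 s. The last wrist picture shows it lying along both bars near the middle and the mate still in its own rest; the sign-off gave no verdict.

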